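# Seat a sensor card in its card frame

## Task

The sensor card of the readout frame stands half pulled out of its guides with its two ejector levers partly folded in. Swing both levers fully open so that their toes clear the frame, push the card along its guides until the levers meet the frame, then swing both levers closed across the front plate so that they draw the card fully home. Do not disturb the other things on the bench.

Things in the scene. Friction and masses are not known exactly. Their poses are not given: they have to be found in the camera images.
- card_frame: Open-topped aluminium card frame fixed to the bench, 186 mm wide, 156 deep, 66 high, open at the front; grey guides on its side walls hold the card's edges level, white connector at the back. Origin: middle of the front plane at bench level; x into the frame (the card goes in that way), y left, z up.
- sensor_card: Green circuit card 160 mm wide, about 0.45 kg, its edges in the guides; slides with 1 to 3 N. Origin: midway between the lever pivots at its underside (32 mm up), axes as the frame's. Origin's x in the frame: -64 to -36 mm at the start, about -3.5 where open levers meet the lips, 9.5 to 10 fully home (the last 9 mm also push on the connector's contacts, about 9 N).
- front_plate (a point): Middle of the face of the card's aluminium front plate, where it can be pushed: 120 mm wide, 41 mm high (23 to 64 mm above the bench), 7 mm behind (+x of) the line of the pivots.
- lever_left (a joint): Black ejector lever on the card's left front corner. Rad: 0 = open, handle straight out in front (-x); 1.57 = closed, handle across the front plate to the middle; closes counter-clockwise seen from above; starts at 0.58 to 0.82. Stays where left (1 to 2 N at the handle). Folded past about 0.4 its toe strikes the lip's front: the card stops some 8 mm early, the toe on the wrong side.
- pivot_left (a point): On the left lever's upright pivot, half-way up the handle, 70 mm to the left (+y) of the card's middle.
- lever_left_tip (a point): Centre of the round free end of the left lever's handle (13 mm thick there), 58 mm from its pivot, half-way up. The handle is 10 mm thick and 17 mm high, about 42 to 59 mm above the bench.
- lip_left (a point): Inner edge of the left lip, in the frame's front plane: 6 mm thick in x, 42 to 66 mm high, runs outward from here. At the lip a closing lever's toe hooks behind it and draws the card in, up to about 10 N at the handle; hand pressure on the card instead takes over 30 N. Levers may be closed one after the other; the second follows part of the way.
- lever_right (a joint): Black ejector lever on the card's right front corner. Rad: 0 = open, handle straight out in front (-x); 1.57 = closed, handle across the front plate to the middle; closes clockwise seen from above; starts at 0.58 to 0.82. Stays where left (1 to 2 N at the handle). Folded past about 0.4 its toe strikes the lip's front: the card stops some 8 mm early, the toe on the wrong side.
- pivot_right (a point): On the right lever's upright pivot, half-way up the handle, 70 mm to the right (-y) of the card's middle.
- lever_right_tip (a point): Centre of the round free end of the right lever's handle (13 mm thick there), 58 mm from its pivot, half-way up. The handle is 10 mm thick and 17 mm high, about 42 to 59 mm above the bench.
- lip_right (a point): Inner edge of the right lip, in the frame's front plane: 6 mm thick in x, 42 to 66 mm high, runs outward from here. At the lip a closing lever's toe hooks behind it and draws the card in, up to about 10 N at the handle; hand pressure on the card instead takes over 30 N. Levers may be closed one after the other; the second follows part of the way.
- petri_dish_3_mid (a point): Bystander: lidded petri dish, 59 mm across, 16 mm high, right of the frame; its centre. Leave it.
- dropper_1_mid (a point): Bystander: small white dropper bottle, 25 mm across, 64 mm high, left of the frame; its centre. Leave it.
- staining_jar_mid (a point): Bystander: square jar with black lid, 50 mm wide, 99 mm high, left of the frame's rear; its centre. Leave it.
- lab_timer_mid (a point): Bystander: white bench timer, 62x66x18 mm, near the front edge on the right; its centre. Leave it.
- tape_roll_mid (a point): Bystander: roll of tape, 96 mm across, 19 mm high, on the left; its centre. Leave it.

How it is judged:
By the outcome, as a careful person would: the job done as asked, in the order asked, and still so for the second after the job is handed in, with the robot touching nothing.
It also fails if it takes over 48 s, if anything falls off the work surface, if the arm or the gripper's body presses on something with over 40 N, if the wrist force passes 120 N, or if a joint passes its speed limit or range.

## Robot

A 6-joint arm with a two-finger parallel gripper is mounted at the origin on a cart in front of the work surface, level with it; the furniture and walls round the work are solid. World frame = base frame: x ahead of the robot, y to its left, z up, the work surface at z = 0. Lengths are in m, angles in degrees, forces in N, time in s.
With the tool pointing down it reaches from about 0.4 to 0.825 m from the base axis. Payload 7 kg.
Tool frame: the origin (TCP) lies on the centre line of the jaws, within the pads' length; the fingertips stand 22 mm ahead of it and the grasp point (between the pads) lies 3 mm ahead of it; z points along the fingers, y is the line along which they close (so a half turn about z gives the same grasp; the last joint's range is limited). The gripper opens to 88 mm and grips with 3 to 60 N. Pads are 19 mm wide; open, the fingers measure 130 mm over their backs; the gripper's body (78 mm by 193 mm) begins 47 mm behind the grasp point.
Start: joints at [85.262, 20.546, 0.682, 0, -70.136, -16.507], TCP at [0.245, 0.629, 0.249] pointing down, gripper open.
Joint ranges: [-176.03, 176.03], [-82.01, 121.73], [-58.28, 71.71], [-173.87, 95.51], [-174.79, -0.11], [-173.66, 173.66]. Speed limits (degrees/s): [136.94, 136.94, 172.46, 180, 180, 180].

## Interface

Orientations are given as [roll, pitch, yaw] about the fixed x, y, z axes, in that order (R = Rz(yaw) Ry(pitch) Rx(roll)).
In Python, from plant import get_state, cams, r gives the robot as it stands.
- The arm moves only by the tool apply_moves, never from a script. Its argument "targets" is a list of rows, each an object with "dp": the shift along the world's x, y, z in m, a list of three; "yaw": the turn about the world's z in degrees. In form: [{"dp": [x, y, z], "yaw": yaw}, ...]. A call has 1 to 20 rows; each row is the pose to reach, as a shift and turn from the pose commanded when the call began; what a row does not reach only later rows make up. A row lasts 1/12 s, in which the tool goes at most 41.7 mm and 7.16 degrees, less where a joint would pass 70% of its speed; a pose out of reach is approached as far as the arm can. A call with a gripper value outside its range is refused whole. "grip" is the gripper command: -1 is fully open, 1 is shut, values between are in proportion, set as the call begins (left out, the last holds). The fingers move at their own pace and stop on an object; "squeeze" is the grip in N (left out, the last holds). Time passes only in rows, so rows that repeat a pose let the fingers close. It gives the time, the measured TCP pose, the force, the opening and the grip force at its end, in the units of the state.
- get_state(): the state, without advancing time (a new reading comes with each control period).
- cams.capture(name): name is "scene" or "top"; returns a dict with "image" (420x560x3 uint8, red, green, blue), "range_z" (420x560 float32, m along the optical axis (not along the pixel's ray), 0 where there is no reading), "fx", "fy", "cx", "cy" (pixels), "k1" (the pictures are not rectified: a ray, as slopes to the right and down, at radius r is drawn at 1 + k1 r^2 times it, then the intrinsics apply), "R" (3x3) and "t" (3): a world point X has camera coordinates R X + t. Camera axes: x right, y down, z forward; pixel columns grow to the right and rows downward; lengths in m; the calibration is good to about 2 mm. A picture is of the moment at which its call begins.
- r.close_job(): hands the job in; it is judged then, once.
The state is a dict: "time_s": time; "joints": joint angles; "qd": joint speeds; "joint_torque": joint torques, N m; "tcp_pos": TCP position; "eef_rot": TCP orientation; "contact_force": force on the tool from outside, world axes, zero at the start; "moment": the same for the moment, N m; "gripper_width": finger opening in m; "gripper_force": force on a finger pad.
Only numpy, scipy, OpenCV 4.12 (cv2) and the standard library are available. Lean on these libraries where they do the work, as an engineer would, in place of code of your own. Each camera call takes 0.05 s, during which the arm holds its last target. There are 200 camera calls.

## Working session

There is one attempt and no reset: what is moved stays moved. The work goes in short steps, Python scripts to look and compute and a tool call to move; the robot and the scene stay as the last step left them, time stands still between calls to the robot, and variables do not carry over. Pictures are saved under pics/ and viewed, at most 10 in all, crops included, and the job is handed in when it is done.

Besides the shell and the picture viewer there is one more tool, called in YAML: its name, and indented under it one key for each argument. apply_moves: Moves the arm, as the interface text tells. Its arguments: {"type":"object","properties":{"targets":{"type":"array","items":{"type":"object","properties":{"dp":{"type":"array","items":{"type":"number"}},"yaw":{"type":"number"}}}},"grip":{"type":"number"},"squeeze":{"type":"number"}},"required":["targets"]}

```bash
ls; mkdir -p pics
cat > h.py <<'E'
import numpy as np, cv2
from plant import get_state, cams, r
def ray(c,u,v):
    xd=np.array([(u-c['cx'])/c['fx'],(v-c['cy'])/c['fy']]); x=xd.copy()
    for _ in range(20): x=xd/(1+c['k1']*(x@x))
    return np.array([x[0],x[1],1.])
def pt(c,u,v,w=1):
    u0,v0=int(round(u)),int(round(v)); z=c['range_z'][v0-w:v0+w+1,u0-w:u0+w+1]; z=np.median(z[z>0])
    return c['R'].T@(ray(c,u,v)*z-c['t'])
def atz(c,u,v,h):
    d=c['R'].T@ray(c,u,v); o=-c['R'].T@c['t']; return o+d*(h-o[2])/d[2]
def tri(c1,p1,c2,p2):
    d=[c['R'].T@ray(c,*p) for c,p in((c1,p1),(c2,p2))]; o=[-c['R'].T@c['t'] for c in(c1,c2)]
    s=np.linalg.lstsq(np.c_[d[0],-d[1]],o[1]-o[0],rcond=None)[0]
    a,b=o[0]+d[0]*s[0],o[1]+d[1]*s[1]; return (a+b)/2,np.linalg.norm(a-b)
def proj(c,X):
    p=c['R']@X+c['t']; x=p[:2]/p[2]; x=x*(1+c['k1']*(x@x)); return x[0]*c['fx']+c['cx'],x[1]*c['fy']+c['cy']
E
python3 - <<'E'
from h import *
import pickle
d={}
for n in('scene','top'):
    c=cams.capture(n); d[n]=c; print(n,c['fx'],c['cx'],c['cy'],c['k1'],-c['R'].T@c['t'],c['R'])
    cv2.imwrite(f'pics/{n}0.png',cv2.cvtColor(c['image'],cv2.COLOR_RGB2BGR))
pickle.dump(d,open('d0.pkl','wb')); print(get_state())
E
```

```text
pics
scene 444.8475215866639 277.2891635983802 214.4041315413391 -0.02165924248794561 [1.09759655 0.90430959 1.10410254] [[-0.85001999  0.52643099  0.01834226]
 [ 0.37453308  0.62850481 -0.68169398]
 [-0.37039303 -0.57258372 -0.73140747]]
top 545.6080474680124 283.94906295811967 206.97721022498155 -0.13111819442114928 [0.31585187 0.08236385 1.41488402] [[-0.00849839 -0.99996237  0.0017437 ]
 [-0.98265792  0.00802828 -0.18525379]
 [ 0.18523282 -0.00328782 -0.98268916]]
{'time_s': 0.1, 'joints': array([ 8.52616682e+01,  2.05878846e+01,  6.40933655e-01, -1.92397910e-02,
       -7.01357973e+01, -1.65074271e+01]), 'qd': array([-0.00827404, -0.08085884,  0.13893829,  0.13674088, -0.00523274,
        0.02549351]), 'joint_torque': array([-1.35535091e-03, -5.84164846e+01,  2.93754673e+01,  7.01555371e+00,
        1.01751310e-02, -4.63480603e-05]), 'tcp_pos': array([0.24446157, 0.62875586, 0.24771989]), 'eef_rot': array([ 1.79915523e+02, -6.17220261e-03, -2.12523050e+01]), 'contact_force': array([ 0.75753463,  0.39771077, -0.62270906]), 'moment': array([ 0.02152743, -0.04142321, -0.03409945]), 'gripper_force': 0.0, 'gripper_width': 0.08773100234930124}
```

View pics/top0.png

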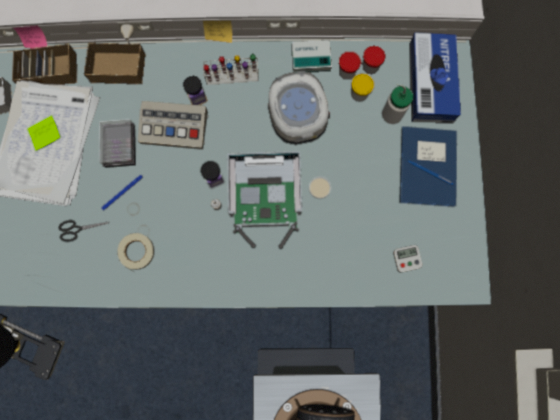

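View pics/scene0.png

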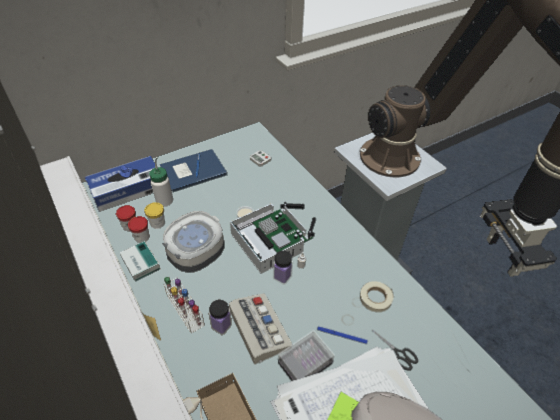

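Top view: frame around (265,190), levers ending near (254,246) and (282,246). Scene view: frame around (275,235), levers at (293,206) and (312,228). I'll enlarge both.

Run:
```python
from h import *
import pickle
d=pickle.load(open('d0.pkl','rb'))
for n,(a,b,w,h,s) in dict(top=(215,145,100,110,5.4),scene=(225,195,100,80,7)).items():
    im=cv2.cvtColor(d[n]['image'],cv2.COLOR_RGB2BGR)[b:b+h,a:a+w]
    im=cv2.resize(im,None,fx=s,fy=s,interpolation=cv2.INTER_CUBIC); im=cv2.convertScaleAbs(im,alpha=1.4,beta=15)
    for k in range(0,w,10): cv2.putText(im,str(a+k),(int(k*s),9),0,.33,(0,255,255)); cv2.line(im,(int((k+.5)*s),10),(int((k+.5)*s),16),(0,255,255))
    for k in range(0,h,10): cv2.putText(im,str(b+k),(0,int((k+.5)*s)+4),0,.33,(0,255,255)); cv2.line(im,(24,int((k+.5)*s)),(30,int((k+.5)*s)),(0,255,255))
    cv2.imwrite(f'pics/{n}0c.png',im)
```

```text
(no output)
```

View pics/top0c.png

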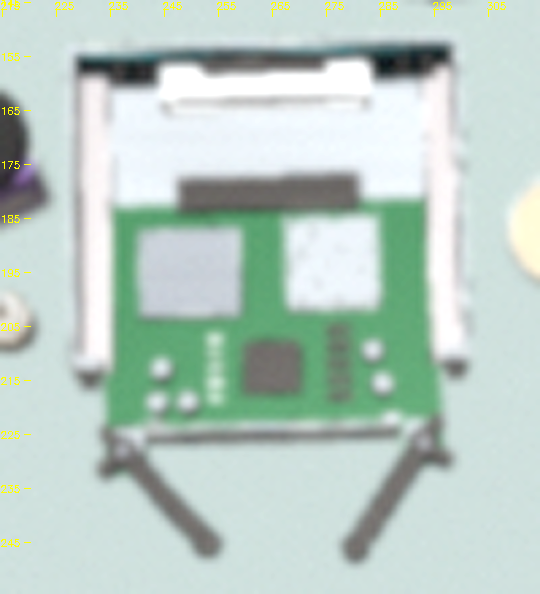

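View pics/scene0c.png

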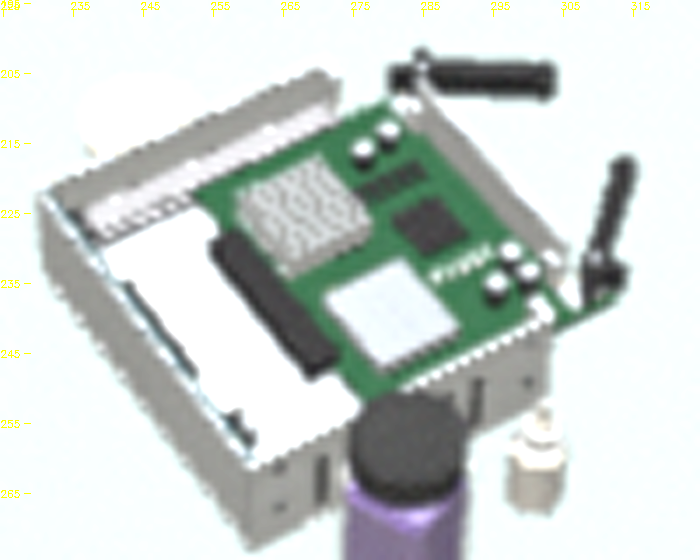

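Crop: in the top view the left tip is about (253.0,245.6), the right tip (280.2,246.3), the left pivot (237.5,227.1) and the right pivot (293,225.5). In the scene view the right tip is about (302.5,206) and the left tip about (313.6,218.5).

Run:
```python
from h import *
import pickle
np.set_printoptions(precision=4,suppress=True)
d=pickle.load(open('d0.pkl','rb')); T,S=d['top'],d['scene']
t=lambda x,y:(215+x/5.4-.5,145+y/5.4-.5); s=lambda x,y:(225+x/7-.5,195+y/7-.5)
for n,a,b,h in [('tipL',(208,544),(624,168),.059),('tipR',(355,548),(545,75),.059),('pivL',(124,446),(605,268),.06),('pivR',(426,438),(424,62),.06),
  ('plateL',(140,434),(555,245),.064),('plateR',(400,424),(425,88),.064),
  ('frBL',(78,62),(252,465),.066),('frBR',(450,50),(42,195),.066),('frFL',(78,375),(550,335),.066),('frFR',(467,365),(338,85),.066)]:
    print(n,'atz top',atz(T,*t(*a),h),'atz scene',atz(S,*s(*b),h),'tri',*tri(T,t(*a),S,s(*b)),'rng',pt(T,*t(*a))) 
# dark pixel cloud from depth: heights for points above 35mm in front of frame
for n,c in d.items():
    P=[]
    for v in range(140,262):
        for u in range(215,325):
            z=c['range_z'][v,u]
            if z>0: P.append(np.r_[c['R'].T@(ray(c,u,v)*z-c['t']),c['image'][v,u].mean()])
    P=np.array(P); np.save(n+'.npy',P)
```

```text
tipL atz top [0.4748 0.1559 0.059 ] atz scene [0.478  0.1608 0.059 ] tri [0.4751 0.1565 0.0535] 0.0008963552915623734 rng [0.4744 0.1558 0.0622]
tipR atz top [0.4724 0.0879 0.059 ] atz scene [0.476  0.0932 0.059 ] tri [0.4728 0.0883 0.053 ] 0.0009094595302945682 rng [0.472  0.0879 0.0626]
pivL atz top [0.5208 0.195  0.06  ] atz scene [0.5203 0.2064 0.06  ] tri [0.5189 0.1984 0.0524] 0.008100025917110272 rng [0.5207 0.195  0.0608]
pivR atz top [0.5234 0.0545 0.06  ] atz scene [0.5207 0.0578 0.06  ] tri [0.5219 0.0559 0.0596] 0.004172565608912755 rng [0.5237 0.0545 0.0585]
plateL atz top [0.5257 0.1873 0.064 ] atz scene [0.5339 0.1866 0.064 ] tri [0.529  0.1855 0.059 ] 0.006506192519586003 rng [0.5297 0.1893 0.0386]
plateR atz top [0.5295 0.0666 0.064 ] atz scene [0.5316 0.0756 0.064 ] tri [0.529  0.068  0.0565] 0.004356228609437496 rng [0.5331 0.0663 0.0412]
frBL atz top [0.7045 0.2179 0.066 ] atz scene [0.7111 0.2237 0.066 ] tri [0.7074 0.2184 0.0572] 0.0011397067127587208 rng [0.7045 0.2179 0.066 ]
frBR atz top [0.7088 0.041  0.066 ] atz scene [0.7157 0.0456 0.066 ] tri [0.712  0.0401 0.0582] 0.002357970809233571 rng [0.7092 0.041  0.0645]
frFL atz top [0.5534 0.2162 0.066 ] atz scene [0.5657 0.2295 0.066 ] tri [0.5566 0.218  0.0482] 4.622866720281019e-05 rng [0.5641 0.2222 0.0052]
frFR atz top [0.5567 0.0352 0.066 ] atz scene [0.5663 0.0549 0.066 ] tri [0.558  0.0364 0.0461] 0.005740535177928766 rng [0.5676 0.033  0.0049]
```

Run:
```python
from h import *
np.set_printoptions(precision=4,suppress=True)
P=np.load('top.npy'); th=np.radians(1.05); o=np.array([.5221,.1248])
R=np.array([[np.cos(th),-np.sin(th)],[np.sin(th),np.cos(th)]])
Q=(P[:,:2]-o)@R*1000; z=P[:,2]*1000
m=(np.abs(np.abs(Q[:,1])-84)<14)&(z>50)&(Q[:,0]>5)&(Q[:,0]<60)
for q,a,b in sorted(zip(Q[m].round(1).tolist(),z[m].round(0),P[m,3].round(0))):
    if q[0]<42: print(q,a,b,end='; ')
print()
# height grid of dropper/jar
for lo,hi in((85,110),(110,180)):
    m=(z>40)&(Q[:,1]>100); 
print('left objs',[ (P[k,:3]*1000).round(0).tolist() for k in np.where(m)[0][::8]])
```

```text
[5.3, 71.3] 60.0 116.0; [5.6, 74.0] 58.0 98.0; [6.1, 79.3] 56.0 85.0; [6.6, 77.0] 53.0 82.0; [6.8, -74.6] 58.0 76.0; [7.3, -72.1] 56.0 87.0; [7.5, -77.2] 54.0 89.0; [8.1, 78.9] 59.0 92.0; [8.2, -77.0] 65.0 95.0; [8.3, 74.1] 57.0 102.0; [9.0, 76.9] 54.0 85.0; [9.6, -72.2] 57.0 92.0; [10.3, -74.8] 53.0 80.0; [10.7, 76.4] 59.0 86.0; [10.8, 79.0] 59.0 107.0; [11.6, -74.7] 60.0 86.0; [12.7, -77.4] 53.0 102.0; [35.8, 79.6] 77.0 134.0; [35.8, 90.9] 64.0 115.0; [36.0, -82.9] 66.0 111.0; [36.1, 86.1] 61.0 113.0; [36.3, -85.4] 63.0 109.0; [36.3, 81.2] 59.0 104.0; [36.5, 83.7] 59.0 111.0; [36.6, 87.4] 73.0 145.0; [36.8, 88.9] 58.0 112.0; [37.0, -88.1] 59.0 114.0; [37.0, 82.7] 70.0 144.0; [37.0, 85.2] 70.0 147.0; [37.1, 90.2] 71.0 140.0; [37.3, -87.7] 72.0 145.0; [37.4, -80.6] 58.0 120.0; [37.4, -78.0] 59.0 125.0; [37.4, 79.2] 53.0 112.0; [37.8, -80.3] 70.0 151.0; [38.2, -90.4] 66.0 147.0; [38.3, -85.4] 67.0 146.0; [38.4, -82.9] 66.0 145.0; [38.5, -77.9] 67.0 149.0; [38.9, 78.7] 59.0 134.0; [39.5, 82.6] 71.0 160.0; [39.6, 90.1] 71.0 148.0; [40.1, -90.4] 70.0 153.0; [40.1, 80.5] 67.0 156.0; [40.2, -82.9] 70.0 163.0; [40.3, -77.8] 71.0 161.0; [40.3, 85.5] 67.0 160.0; [40.4, 88.1] 66.0 154.0; [40.6, -88.0] 68.0 157.0; [41.1, -85.5] 65.0 162.0; [41.1, -80.5] 66.0 166.0; [41.7, 78.7] 58.0 154.0; [41.9, 90.0] 72.0 136.0; 
left objs [[681.0, 250.0, 96.0], [672.0, 244.0, 99.0], [666.0, 246.0, 103.0], [663.0, 239.0, 102.0], [659.0, 249.0, 98.0], [657.0, 244.0, 99.0], [653.0, 238.0, 103.0], [652.0, 237.0, 95.0], [653.0, 236.0, 82.0], [651.0, 233.0, 80.0], [650.0, 234.0, 75.0], [649.0, 235.0, 66.0], [645.0, 237.0, 74.0], [643.0, 240.0, 69.0], [642.0, 243.0, 63.0], [642.0, 247.0, 53.0], [642.0, 248.0, 43.0], [595.0, 251.0, 49.0], [591.0, 249.0, 45.0], [585.0, 249.0, 48.0], [582.0, 250.0, 40.0]]
```

apply_moves:
  targets:
    - {"dp": [0.017, -0.036, 0], "yaw": 2}
    - {"dp": [0.034, -0.072, 0], "yaw": 4}
    - {"dp": [0.051, -0.108, 0], "yaw": 6}
    - {"dp": [0.068, -0.144, 0], "yaw": 8}
    - {"dp": [0.085, -0.18, 0], "yaw": 10}
    - {"dp": [0.102, -0.216, 0], "yaw": 12}
    - {"dp": [0.119, -0.252, 0], "yaw": 14}
    - {"dp": [0.136, -0.288, 0], "yaw": 16}
    - {"dp": [0.153, -0.324, 0], "yaw": 18}
    - {"dp": [0.17, -0.36, 0], "yaw": 20}
    - {"dp": [0.187, -0.396, 0], "yaw": 22}
    - {"dp": [0.204, -0.432, 0], "yaw": 22.3}
    - {"dp": [0.221, -0.468, 0], "yaw": 22.3}
    - {"dp": [0.235, -0.505, -0.02], "yaw": 22.3}
    - {"dp": [0.235, -0.505, -0.04], "yaw": 22.3}
    - {"dp": [0.235, -0.505, -0.04], "yaw": 22.3}
  grip: 1
  squeeze: 10

```text
time_s: 1.43
tcp_pos: [0.4779, 0.121, 0.2049]
eef_rot: [179.9, 0.3, 0.8]
contact_force: [-1.8, 0.0, -1.2]
gripper_width: 0.0005
gripper_force: 0.0
```

apply_moves:
  targets:
    - {"dp": [0.002, 0.0, -0.03]}
    - {"dp": [0.002, 0.0, -0.06]}
    - {"dp": [0.002, 0.0, -0.09]}
    - {"dp": [0.002, 0.0, -0.112]}
    - {"dp": [0.002, 0.0, -0.116]}
    - {"dp": [0.002, 0.0, -0.116]}
    - {"dp": [0.002, 0.0, -0.116]}

```text
$.targets[0]: bad value
```

```bash
cat > shot.py <<'E'
import sys
from h import *
def shot(name,a,b,w,h,s,cam='top'):
    c=cams.capture(cam); im=cv2.cvtColor(c['image'],cv2.COLOR_RGB2BGR)[b:b+h,a:a+w]
    im=cv2.convertScaleAbs(cv2.resize(im,None,fx=s,fy=s,interpolation=cv2.INTER_CUBIC),alpha=1.4,beta=15); cv2.imwrite(f'pics/{name}.png',im)
    st=get_state(); print(st['time_s'],st['tcp_pos'],st['eef_rot'],st['contact_force'],st['gripper_width'],st['joints']); return c
E
python3 -c "
from shot import *
shot('s1',260,160,100,80,7,'scene')"
```

```text
1.4833 [0.47853117 0.12241438 0.20686601] [179.87483607   0.21983266   0.89666187] [-0.90960925 -0.28761904  0.89123337] 0.00030308495074063673 [ 3.71755637e+01  5.44321876e+00 -2.49695334e+01 -3.37464443e-02
 -5.98385309e+01  5.37383578e+01]
```

View pics/s1.png

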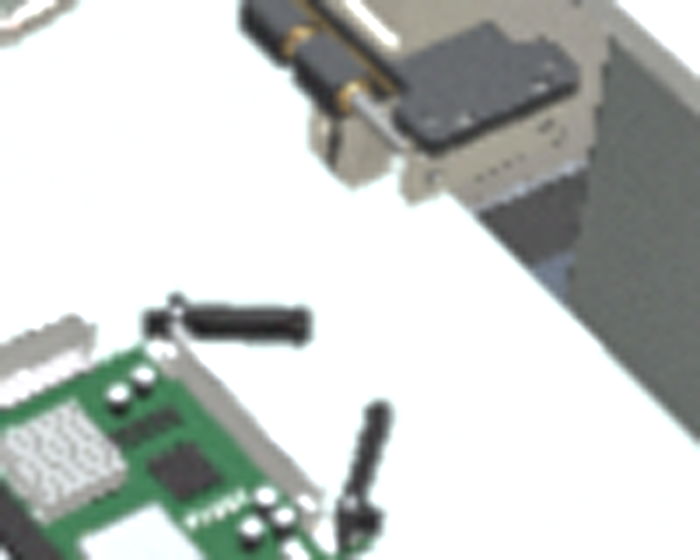

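The picture shows the closed gripper (at about (400,150)) still above the bench; the descent was refused because the rows had no yaw. I'll send it again.

apply_moves:
  targets:
    - {"dp": [0.002, 0.0, -0.03], "yaw": 0}
    - {"dp": [0.002, 0.0, -0.06], "yaw": 0}
    - {"dp": [0.002, 0.0, -0.09], "yaw": 0}
    - {"dp": [0.002, 0.0, -0.112], "yaw": 0}
    - {"dp": [0.002, 0.0, -0.116], "yaw": 0}
    - {"dp": [0.002, 0.0, -0.116], "yaw": 0}
    - {"dp": [0.002, 0.0, -0.116], "yaw": 0}

```text
time_s: 2.07
tcp_pos: [0.4825, 0.1254, 0.0941]
eef_rot: [-180.0, -0.1, 1.2]
contact_force: [0.2, -0.4, 0.8]
gripper_width: 0.0003
gripper_force: 0.0
```

apply_moves:
  targets:
    - {"dp": [0.0, 0.0, -0.015], "yaw": 0}
    - {"dp": [0.0, 0.0, -0.03], "yaw": 0}
    - {"dp": [0.0, 0.0, -0.032], "yaw": 0}
    - {"dp": [0.0, 0.0, -0.032], "yaw": 0}

```text
time_s: 2.4
tcp_pos: [0.482, 0.1246, 0.0616]
eef_rot: [-180.0, -0.0, 1.1]
contact_force: [0.2, 0.3, 0.5]
gripper_width: 0.0005
gripper_force: 0.0
```

apply_moves:
  targets:
    - {"dp": [0, 0, 0], "yaw": 0}
    - {"dp": [0, 0, 0], "yaw": 0}
    - {"dp": [0, 0, 0], "yaw": 0}
    - {"dp": [0, 0, 0], "yaw": 0}
    - {"dp": [0, 0, 0], "yaw": 0}
  grip: 0.0

```text
time_s: 2.82
tcp_pos: [0.4814, 0.1239, 0.0609]
eef_rot: [180.0, 0.0, 1.0]
contact_force: [-2.4, 0.0, 2.4]
gripper_width: 0.0282
gripper_force: 3.0
```

apply_moves:
  targets:
    - {"dp": [0, 0, 0], "yaw": 0}
    - {"dp": [0, 0, 0], "yaw": 0}
    - {"dp": [0, 0, 0], "yaw": 0}
    - {"dp": [0, 0, 0], "yaw": 0}
    - {"dp": [0, 0, 0], "yaw": 0}
  grip: -0.6

```text
time_s: 3.23
tcp_pos: [0.4822, 0.1244, 0.0607]
eef_rot: [-180.0, -0.1, 1.1]
contact_force: [1.7, -0.1, -0.1]
gripper_width: 0.0613
gripper_force: 1.2
```

```bash
python3 -c "
from shot import *
shot('s2',215,145,100,110,5.4)"
```

```text
3.2833 [0.48222329 0.12447804 0.06070573] [-1.79970566e+02 -6.17521109e-02  1.06934162e+00] [-0.5163146  -0.45269816  0.73502094] 0.06548406238380927 [ 3.71347517e+01  1.61219663e+01 -3.48292578e+01  1.99682955e-02
 -3.89815328e+01  5.39190908e+01]
```

View pics/s2.png

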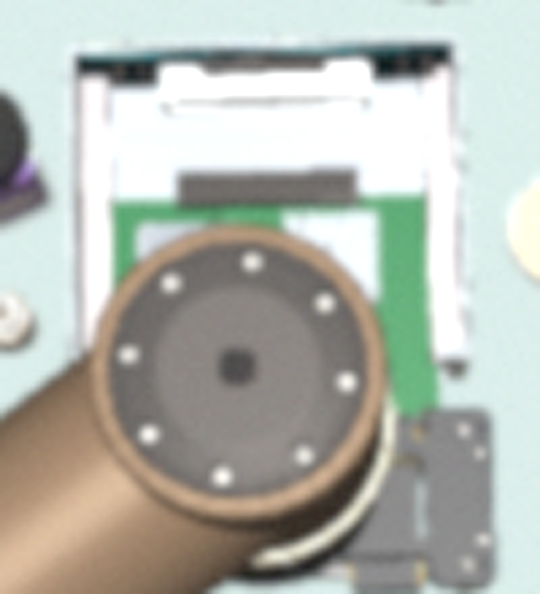

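The arm covers most of the top view, but the card's rear connector (260,190) has crept in by about 1–2 px, which is harmless. I'll finish opening.

apply_moves:
  targets:
    - {"dp": [0, 0, 0], "yaw": 0}
    - {"dp": [0, 0, 0], "yaw": 0}
    - {"dp": [0, 0, 0], "yaw": 0}
    - {"dp": [0, 0, 0], "yaw": 0}
  grip: -0.85

```text
time_s: 3.62
tcp_pos: [0.4816, 0.1241, 0.0606]
eef_rot: [180.0, 0.0, 1.1]
contact_force: [-0.6, 0.7, 1.5]
gripper_width: 0.0809
gripper_force: 1.2
```

apply_moves:
  targets:
    - {"dp": [0, 0, 0], "yaw": 0}
    - {"dp": [0, 0, 0], "yaw": 0}
    - {"dp": [0, 0, 0], "yaw": 0}
    - {"dp": [0, 0, 0], "yaw": 0}
  grip: -1

```text
time_s: 3.95
tcp_pos: [0.4814, 0.124, 0.0605]
eef_rot: [180.0, 0.0, 1.1]
contact_force: [-1.8, 0.2, 0.9]
gripper_width: 0.0873
gripper_force: 1.3
```

```bash
python3 -c "
from shot import *
shot('s3',275,190,60,60,10,'scene')"
```

```text
4.0 [0.48144599 0.12400931 0.06049644] [1.79991399e+02 1.55536327e-02 1.05186185e+00] [-1.87429329  0.62128431  0.63171842] 0.08739200146036152 [ 3.71352261e+01  1.61132748e+01 -3.48742340e+01 -3.50828876e-03
 -3.90301269e+01  5.39193625e+01]
```

View pics/s3.png

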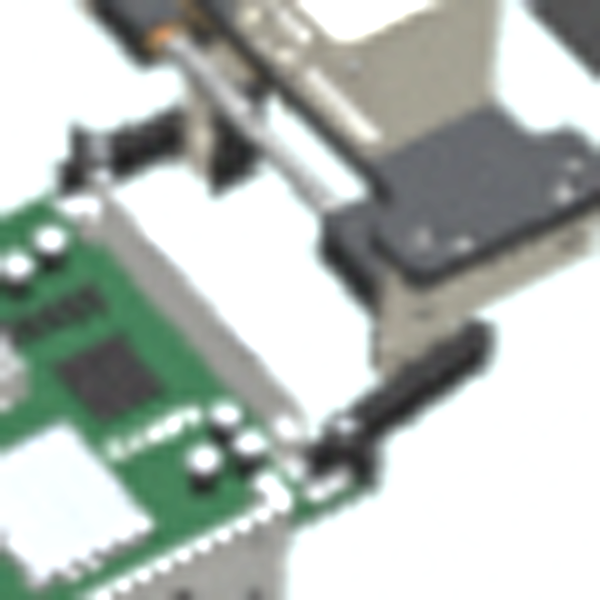

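The picture shows both handles pushed out by the finger backs (left tip about (475,345)), nearly parallel to the guides. I'll nudge each side onto its stop.

apply_moves:
  targets:
    - {"dp": [0, 0.002, 0], "yaw": 0}
    - {"dp": [0, 0.004, 0], "yaw": 0}
    - {"dp": [0, 0.004, 0], "yaw": 0}

```text
time_s: 4.25
tcp_pos: [0.4817, 0.1283, 0.0606]
eef_rot: [180.0, -0.0, 1.1]
contact_force: [-0.2, -1.2, 0.3]
gripper_width: 0.0878
gripper_force: 0.5
```

apply_moves:
  targets:
    - {"dp": [0, -0.004, 0], "yaw": 0}
    - {"dp": [0, -0.006, 0], "yaw": 0}
    - {"dp": [0, -0.008, 0], "yaw": 0}
    - {"dp": [0, -0.008, 0], "yaw": 0}

```text
time_s: 4.58
tcp_pos: [0.482, 0.1201, 0.0607]
eef_rot: [-180.0, -0.0, 1.0]
contact_force: [0.3, 1.2, 0.2]
gripper_width: 0.0877
gripper_force: 0.4
```

apply_moves:
  targets:
    - {"dp": [0, -0.002, 0], "yaw": 0}
    - {"dp": [0, -0.003, 0], "yaw": 0}
    - {"dp": [0, -0.003, 0], "yaw": 0}

```text
time_s: 4.83
tcp_pos: [0.482, 0.1174, 0.0608]
eef_rot: [-180.0, -0.0, 1.1]
contact_force: [0.6, 2.5, 0.7]
gripper_width: 0.0877
gripper_force: 1.5
```

apply_moves:
  targets:
    - {"dp": [0, 0.007, 0], "yaw": 0}
    - {"dp": [0, 0.012, 0], "yaw": 0}
    - {"dp": [0, 0.014, 0], "yaw": 0}
    - {"dp": [0, 0.014, 0], "yaw": 0}

```text
time_s: 5.17
tcp_pos: [0.4813, 0.1314, 0.0604]
eef_rot: [180.0, 0.0, 1.1]
contact_force: [-0.4, -0.9, 0.3]
gripper_width: 0.0878
gripper_force: 0.1
```

```bash
python3 -c "
from shot import *
shot('s4',275,190,60,60,10,'scene')"
```

```text
5.2167 [0.48136939 0.13129549 0.06039162] [1.79981910e+02 2.61376915e-02 1.08621467e+00] [ 0.5040796  -0.182442    0.42935563] 0.0875075874871402 [ 3.78624163e+01  1.62708434e+01 -3.46474145e+01 -1.83687509e-03
 -3.91135081e+01  5.32252281e+01]
```

View pics/s4.png

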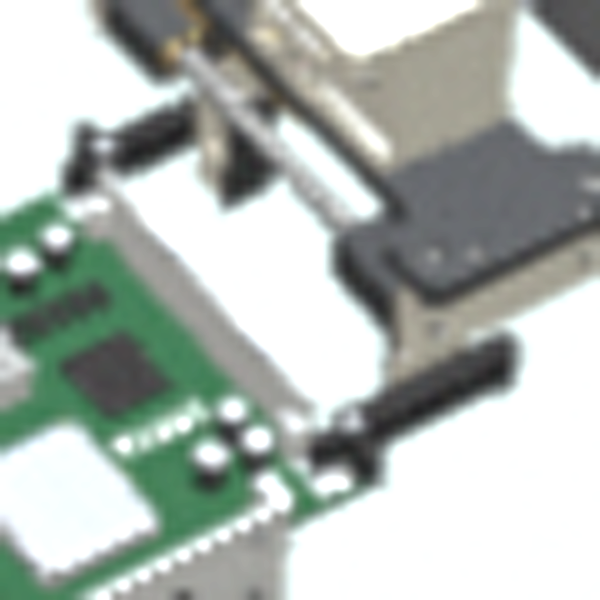

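Left handle edges now run from (370,405) to (495,340), and the right ones from (120,145) to (190,105). I'll compare those slopes with what each lever angle should look like.

Run:
```python
from h import *
import pickle
c=pickle.load(open('d0.pkl','rb'))['scene']; th=np.radians(1.05)
for nm,p,s in(('L',np.array([.521,.195,.059]),1),('R',np.array([.5234,.0545,.059]),-1)):
    for q in(-.15,-.1,-.05,0,.05,.1,.2,.3):
        a=th+s*q; t=p-.058*np.array([np.cos(a),np.sin(a),0])
        A,B=np.array(proj(c,p)),np.array(proj(c,t)); print(nm,q,(A-[275,190])*10,(B-[275,190])*10,(B-A)[1]/(B-A)[0])
```

```text
L -0.15 [336.361184   406.90715549] [500.39953168 351.75255605] -0.3362299134621593
L -0.1 [336.361184   406.90715549] [495.82165045 345.5061131 ] -0.38505495290031977
L -0.05 [336.361184   406.90715549] [490.8623118  339.42630163] -0.4367660924644965
L 0 [336.361184   406.90715549] [485.53475595 333.5270447 ] -0.49191093191286017
L 0.05 [336.361184   406.90715549] [479.85296687 327.82175242] -0.5511493515393644
L 0.1 [336.361184   406.90715549] [473.83163196 322.32330153] -0.6152875416138542
L 0.2 [336.361184   406.90715549] [460.83234975 311.99565366] -0.762517979684829
L 0.3 [336.361184   406.90715549] [446.66694916 302.6357769 ] -0.9452940057147252
R -0.15 [ 88.36532169 132.42611503] [216.97971572  52.29338104] -0.6230463905932473
R -0.1 [ 88.36532169 132.42611503] [222.7392181   57.02696484] -0.5611145632030508
R -0.05 [ 88.36532169 132.42611503] [228.17999499  61.95568253] -0.5040274446013805
R 0 [ 88.36532169 132.42611503] [233.28810219  67.06841553] -0.45098292529475054
R 0.05 [ 88.36532169 132.42611503] [238.05026163  72.35355451] -0.40132668351212936
R 0.1 [ 88.36532169 132.42611503] [242.45389851  77.79901692] -0.35451750694742873
R 0.2 [ 88.36532169 132.42611503] [250.13904349  89.12033206] -0.26769355670373907
R 0.3 [ 88.36532169 132.42611503] [256.25840129 100.92700094] -0.18761413014722092
```

apply_moves:
  targets:
    - {"dp": [0, -0.004, 0], "yaw": 0}
    - {"dp": [0, -0.007, 0], "yaw": 0}
    - {"dp": [0, -0.007, 0], "yaw": 0}

```text
time_s: 5.47
tcp_pos: [0.4814, 0.1234, 0.0605]
eef_rot: [180.0, 0.0, 1.0]
contact_force: [-1.0, -0.5, -0.1]
gripper_width: 0.0874
gripper_force: 0.0
```

apply_moves:
  targets:
    - {"dp": [0, 0, 0], "yaw": 0}
    - {"dp": [0, 0, 0], "yaw": 0}
    - {"dp": [0, 0, 0], "yaw": 0}
    - {"dp": [0, 0, 0], "yaw": 0}
    - {"dp": [0, 0, 0], "yaw": 0}
    - {"dp": [0, 0, 0], "yaw": 0}
    - {"dp": [0, 0, 0], "yaw": 0}
  grip: 0.3

```text
time_s: 6.05
tcp_pos: [0.4816, 0.1242, 0.0606]
eef_rot: [-180.0, -0.0, 1.1]
contact_force: [0.4, 0.0, -0.2]
gripper_width: 0.0465
gripper_force: 0.0
```

apply_moves:
  targets:
    - {"dp": [0.006, 0, 0], "yaw": 0}
    - {"dp": [0.012, 0, 0], "yaw": 0}
    - {"dp": [0.018, 0, 0], "yaw": 0}
    - {"dp": [0.024, 0, 0], "yaw": 0}
    - {"dp": [0.029, 0.001, 0], "yaw": 0}
    - {"dp": [0.032, 0.001, 0], "yaw": 0}
    - {"dp": [0.035, 0.001, 0], "yaw": 0}
    - {"dp": [0.038, 0.001, 0], "yaw": 0}
    - {"dp": [0.041, 0.001, 0], "yaw": 0}
    - {"dp": [0.044, 0.001, 0], "yaw": 0}
    - {"dp": [0.047, 0.001, 0], "yaw": 0}
    - {"dp": [0.05, 0.001, 0], "yaw": 0}

```text
time_s: 7.05
tcp_pos: [0.5316, 0.125, 0.0604]
eef_rot: [180.0, 0.0, 1.1]
contact_force: [-1.8, -0.4, -1.1]
gripper_width: 0.0306
gripper_force: 0.9
```

Force is small, so the card is sliding. I'll continue in smaller steps.

apply_moves:
  targets:
    - {"dp": [0.003, 0, 0], "yaw": 0}
    - {"dp": [0.006, 0, 0], "yaw": 0}
    - {"dp": [0.009, 0, 0], "yaw": 0}
    - {"dp": [0.012, 0, 0], "yaw": 0}
    - {"dp": [0.012, 0, 0], "yaw": 0}

```text
time_s: 7.47
tcp_pos: [0.5445, 0.1253, 0.0607]
eef_rot: [-180.0, -0.0, 1.1]
contact_force: [0.4, 0.0, -0.3]
gripper_width: 0.0306
gripper_force: 0.1
```

apply_moves:
  targets:
    - {"dp": [0.001, 0, 0], "yaw": 0}
    - {"dp": [0.002, 0, 0], "yaw": 0}
    - {"dp": [0.003, 0, 0], "yaw": 0}
    - {"dp": [0.003, 0, 0], "yaw": 0}

```text
time_s: 7.8
tcp_pos: [0.5467, 0.1251, 0.0607]
eef_rot: [180.0, -0.0, 1.1]
contact_force: [-2.5, -0.4, 1.5]
gripper_width: 0.0305
gripper_force: 1.0
```

apply_moves:
  targets:
    - {"dp": [0.001, 0, 0], "yaw": 0}
    - {"dp": [0.002, 0, 0], "yaw": 0}
    - {"dp": [0.003, 0, 0], "yaw": 0}
    - {"dp": [0.003, 0, 0], "yaw": 0}

```text
time_s: 8.13
tcp_pos: [0.5498, 0.1251, 0.0606]
eef_rot: [180.0, -0.0, 1.1]
contact_force: [-2.6, -0.3, 1.2]
gripper_width: 0.0309
gripper_force: 1.1
```

apply_moves:
  targets:
    - {"dp": [0.001, 0, 0], "yaw": 0}
    - {"dp": [0.002, 0, 0], "yaw": 0}
    - {"dp": [0.002, 0, 0], "yaw": 0}

```text
time_s: 8.38
tcp_pos: [0.5501, 0.1248, 0.0602]
eef_rot: [180.0, 0.2, 1.1]
contact_force: [-8.8, 1.8, 4.2]
gripper_width: 0.0308
gripper_force: 4.2
```

apply_moves:
  targets:
    - {"dp": [0.001, 0, 0], "yaw": 0}
    - {"dp": [0.002, 0, 0], "yaw": 0}
    - {"dp": [0.002, 0, 0], "yaw": 0}

```text
time_s: 8.63
tcp_pos: [0.5504, 0.1245, 0.0599]
eef_rot: [179.9, 0.3, 1.0]
contact_force: [-15.3, 3.0, 7.4]
gripper_width: 0.0307
gripper_force: 7.4
```

apply_moves:
  targets:
    - {"dp": [-0.01, 0, 0], "yaw": 0}
    - {"dp": [-0.03, 0, 0], "yaw": 0}
    - {"dp": [-0.03, 0, 0.04], "yaw": 0}
    - {"dp": [-0.03, 0, 0.08], "yaw": 0}

```text
time_s: 8.97
tcp_pos: [0.5217, 0.1242, 0.1396]
eef_rot: [179.9, 0.2, 1.1]
contact_force: [1.7, 1.1, 0.6]
gripper_width: 0.0307
gripper_force: 0.0
```

apply_moves:
  targets:
    - {"dp": [-0.002, 0.01, 0], "yaw": -7}
    - {"dp": [-0.004, 0.02, 0], "yaw": -14}
    - {"dp": [-0.006, 0.03, 0], "yaw": -21}
    - {"dp": [-0.008, 0.04, 0], "yaw": -28}
    - {"dp": [-0.01, 0.05, 0], "yaw": -35}
    - {"dp": [-0.012, 0.06, 0], "yaw": -42}
    - {"dp": [-0.014, 0.07, 0], "yaw": -49}
    - {"dp": [-0.016, 0.08, 0], "yaw": -56}
    - {"dp": [-0.017, 0.09, 0], "yaw": -63}
    - {"dp": [-0.017, 0.096, 0], "yaw": -70}
    - {"dp": [-0.017, 0.096, 0], "yaw": -77}
    - {"dp": [-0.017, 0.096, 0], "yaw": -84}
    - {"dp": [-0.017, 0.096, 0], "yaw": -90}
    - {"dp": [-0.017, 0.096, 0], "yaw": -90}
    - {"dp": [-0.017, 0.096, 0], "yaw": -90}
  grip: 1

```text
time_s: 10.22
tcp_pos: [0.507, 0.2214, 0.1408]
eef_rot: [-179.9, 0.0, -88.7]
contact_force: [-0.2, -0.0, 0.6]
gripper_width: 0.0008
gripper_force: 0.0
```

```bash
python3 -c "
from shot import *
import pickle
c=shot('s5',215,145,100,110,5.4); e=shot('s5s',260,180,70,70,5.4,'scene'); pickle.dump((c,e),open('d5.pkl','wb'))
a,b=cv2.imread('pics/s5.png'),cv2.imread('pics/s5s.png'); b=cv2.copyMakeBorder(b,0,a.shape[0]-b.shape[0],0,0,0)[:,:260]
cv2.imwrite('pics/s5.png',np.hstack([a,b]))"
```

```text
10.2667 [0.50688016 0.22125559 0.14070429] [-1.79954389e+02  2.70255592e-02 -8.87288851e+01] [0.1477509  0.11067558 0.30691958] 0.0005753957184190133 [ 4.38804047e+01  1.46409786e+01 -2.31610853e+01  1.39162185e-02
 -5.21460716e+01 -4.26178353e+01]
10.3167 [0.50683381 0.22121924 0.1406885 ] [-1.79961685e+02  2.10817850e-02 -8.87527793e+01] [-0.32427279  0.10274837 -0.03771239] 0.0006729258271608327 [ 4.38806840e+01  1.46418839e+01 -2.31619788e+01  1.32225660e-02
 -5.21536706e+01 -4.26415792e+01]
```

View pics/s5.png

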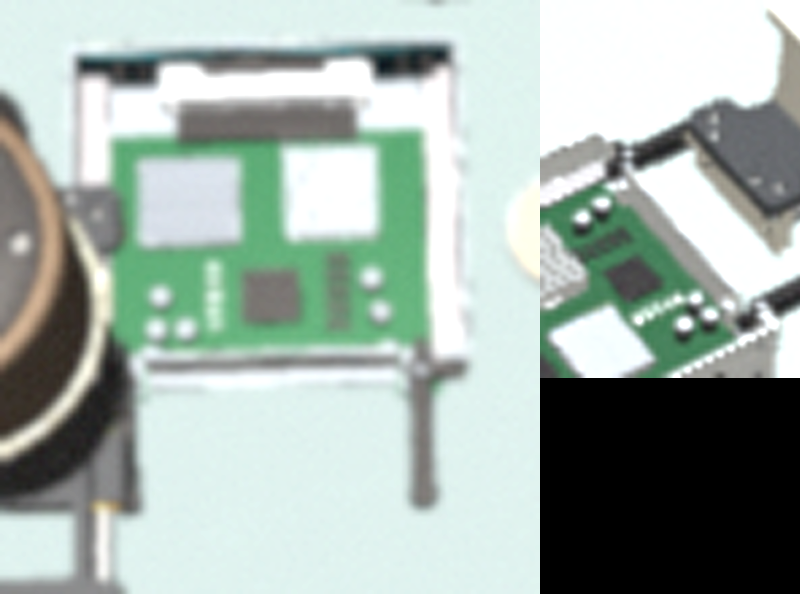

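Top view: the right lever is straight out (pivot at crop (421,368), tip (424,495)). The pivot stands just in front of the lip, so the card is at the lip stop. In the scene view the left lever is also straight.

Run:
```python
from h import *
import pickle
T,S=pickle.load(open('d5.pkl','rb')); t=lambda x,y:(215+x/5.4-.5,145+y/5.4-.5)
pr=atz(T,*t(421,368),.06); tr=atz(T,*t(424,494),.059); print(pr,tr,np.linalg.norm(pr-tr))
th=np.radians(1.05); print('pivL',pr[:2]+.14*np.array([-np.sin(th),np.cos(th)]), 'frontmid',.5221+.0365)
pl=np.r_[pr[:2]+.14*np.array([-np.sin(th),np.cos(th)]),.062]
# left-close path: tool centre r=46, perp offset d from handle axis
for d in(.026,.0155):
  for q in np.radians(np.arange(0,100,10)):
    a=th+q; h=-np.array([np.cos(a),np.sin(a)]); n=np.array([-np.sin(a),np.cos(a)])
    print(d,round(np.degrees(q)),(pl[:2]+.046*h+n*d).round(4))
```

```text
[0.55651153 0.05648102 0.06      ] [0.49731622 0.05573876 0.059     ] 0.059208409424610454
pivL [0.55394604 0.19645751] frontmid 0.5586
0.026 0 [0.5075 0.2216]
0.026 10 [0.5038 0.2132]
0.026 20 [0.5017 0.2042]
0.026 30 [0.5011 0.195 ]
0.026 40 [0.5022 0.1859]
0.026 50 [0.5048 0.177 ]
0.026 60 [0.5089 0.1688]
0.026 70 [0.5144 0.1614]
0.026 80 [0.5211 0.1551]
0.026 90 [0.5288 0.15  ]
0.0155 0 [0.5077 0.2111]
0.0155 10 [0.5058 0.2029]
0.0155 20 [0.5054 0.1944]
0.0155 30 [0.5065 0.186 ]
0.0155 40 [0.5091 0.1779]
0.0155 50 [0.513  0.1704]
0.0155 60 [0.5181 0.1637]
0.0155 70 [0.5243 0.158 ]
0.0155 80 [0.5315 0.1534]
0.0155 90 [0.5393 0.1502]
```

apply_moves:
  targets:
    - {"dp": [0, 0, -0.03], "yaw": 0}
    - {"dp": [0, 0, -0.06], "yaw": 0}
    - {"dp": [0, 0, -0.077], "yaw": 0}
    - {"dp": [0, 0, -0.079], "yaw": 0}
    - {"dp": [0, 0, -0.079], "yaw": 0}

```text
time_s: 10.73
tcp_pos: [0.5063, 0.2207, 0.0608]
eef_rot: [179.9, -0.1, -88.8]
contact_force: [0.2, -0.6, -0.3]
gripper_width: 0.0004
gripper_force: 0.0
```

apply_moves:
  targets:
    - {"dp": [0.0005, -0.005, 0], "yaw": 0}
    - {"dp": [0.001, -0.01, 0], "yaw": 0}
    - {"dp": [0.0005, -0.014, 0], "yaw": 5}
    - {"dp": [0, -0.0185, 0], "yaw": 10}
    - {"dp": [0.0005, -0.023, 0], "yaw": 15}
    - {"dp": [0.0015, -0.027, 0], "yaw": 20}
    - {"dp": [0.0015, -0.027, 0], "yaw": 20}

```text
time_s: 11.32
tcp_pos: [0.5084, 0.1938, 0.0629]
eef_rot: [-179.9, 0.1, -68.7]
contact_force: [-1.2, 0.6, 0.5]
gripper_width: 0.0004
gripper_force: 0.6
```

apply_moves:
  targets:
    - {"dp": [0.001, -0.0045, 0], "yaw": 5}
    - {"dp": [0.0025, -0.0085, 0], "yaw": 10}
    - {"dp": [0.0045, -0.0125, 0], "yaw": 15}
    - {"dp": [0.0065, -0.0165, 0], "yaw": 20}
    - {"dp": [0.009, -0.0205, 0], "yaw": 25}
    - {"dp": [0.012, -0.024, 0], "yaw": 30}
    - {"dp": [0.012, -0.024, 0], "yaw": 30}

```text
time_s: 11.9
tcp_pos: [0.5208, 0.172, 0.0628]
eef_rot: [-179.7, 0.0, -38.8]
contact_force: [-5.5, 10.4, 0.9]
gripper_width: 0.0004
gripper_force: 5.3
```

apply_moves:
  targets:
    - {"dp": [0.003, -0.0035, 0], "yaw": 5}
    - {"dp": [0.0065, -0.007, 0], "yaw": 10}
    - {"dp": [0.01, -0.01, 0], "yaw": 15}
    - {"dp": [0.0145, -0.0125, 0], "yaw": 20}
    - {"dp": [0.0145, -0.0125, 0], "yaw": 20}

```text
time_s: 12.32
tcp_pos: [0.5351, 0.1584, 0.0625]
eef_rot: [-179.9, -0.0, -18.8]
contact_force: [-2.3, 3.7, -0.8]
gripper_width: 0.0006
gripper_force: 1.7
```

apply_moves:
  targets:
    - {"dp": [0.0045, -0.0025, 0], "yaw": 5}
    - {"dp": [0.0085, -0.0045, 0], "yaw": 10}
    - {"dp": [0.013, -0.0065, 0], "yaw": 15}
    - {"dp": [0.018, -0.008, 0], "yaw": 20}
    - {"dp": [0.018, -0.008, 0], "yaw": 20}

```text
time_s: 12.73
tcp_pos: [0.5494, 0.149, 0.0613]
eef_rot: [180.0, 0.3, 1.1]
contact_force: [-13.4, 5.2, 5.2]
gripper_width: 0.0007
gripper_force: 6.8
```

apply_moves:
  targets:
    - {"dp": [0.001, 0, 0], "yaw": 0}
    - {"dp": [0.002, 0, 0], "yaw": 0}
    - {"dp": [0.002, 0, 0], "yaw": 0}

```text
time_s: 12.98
tcp_pos: [0.55, 0.149, 0.0612]
eef_rot: [179.9, 0.4, 0.8]
contact_force: [-19.8, 7.8, 6.9]
gripper_width: 0.0003
gripper_force: 9.6
```

apply_moves:
  targets:
    - {"dp": [-0.01, 0, 0], "yaw": 0}
    - {"dp": [-0.032, 0, 0], "yaw": 0}
    - {"dp": [-0.032, 0, 0.04], "yaw": 0}
    - {"dp": [-0.032, 0, 0.08], "yaw": 0}

```text
time_s: 13.32
tcp_pos: [0.5203, 0.1483, 0.1414]
eef_rot: [179.8, 0.2, 0.9]
contact_force: [2.1, 1.3, 0.9]
gripper_width: 0.0002
gripper_force: 0.0
```

apply_moves:
  targets:
    - {"dp": [0, -0.01, 0], "yaw": -7}
    - {"dp": [0, -0.02, 0], "yaw": -14}
    - {"dp": [0, -0.03, 0], "yaw": -21}
    - {"dp": [0, -0.04, 0], "yaw": -28}
    - {"dp": [0, -0.05, 0], "yaw": -35}
    - {"dp": [0, -0.06, 0], "yaw": -42}
    - {"dp": [0, -0.07, 0], "yaw": -49}
    - {"dp": [0, -0.08, 0], "yaw": -56}
    - {"dp": [0, -0.09, 0], "yaw": -63}
    - {"dp": [0, -0.1, 0], "yaw": -70}
    - {"dp": [0, -0.11, 0], "yaw": -77}
    - {"dp": [0, -0.119, 0], "yaw": -84}
    - {"dp": [0, -0.119, 0], "yaw": -90}
    - {"dp": [0, -0.119, 0], "yaw": -90}
    - {"dp": [0, -0.119, 0], "yaw": -90}

```text
time_s: 14.57
tcp_pos: [0.5229, 0.0305, 0.1424]
eef_rot: [-179.9, 0.0, -88.9]
contact_force: [0.4, 0.1, 1.0]
gripper_width: 0.0004
gripper_force: 0.0
```

```bash
python3 -c "
from shot import *
import pickle
c=shot('s6',215,145,100,110,5.4); e=shot('s6s',260,180,70,70,5.4,'scene'); pickle.dump((c,e),open('d6.pkl','wb'))
a,b=cv2.imread('pics/s6.png'),cv2.imread('pics/s6s.png'); b=cv2.copyMakeBorder(b,0,a.shape[0]-b.shape[0],0,0,0)[:,:260]
cv2.imwrite('pics/s6.png',np.hstack([a,b]))"
```

```text
14.6167 [0.5229061  0.03064249 0.14223203] [-1.79924076e+02  2.21931946e-02 -8.88035694e+01] [0.43666569 0.70186186 0.23643134] 0.000654146412108504 [ 2.48405965e+01  1.19434040e+01 -2.66419698e+01  1.29599661e-02
 -5.13361759e+01 -2.36522704e+01]
14.6667 [0.52286903 0.0307415  0.1420944 ] [-1.79939615e+02  1.63665971e-02 -8.87989807e+01] [0.27208431 0.27110486 0.7746104 ] 0.0006966081048848994 [ 2.48523412e+01  1.19585064e+01 -2.66429468e+01  1.18244691e-02
 -5.13366683e+01 -2.36587128e+01]
```

View pics/s6.png

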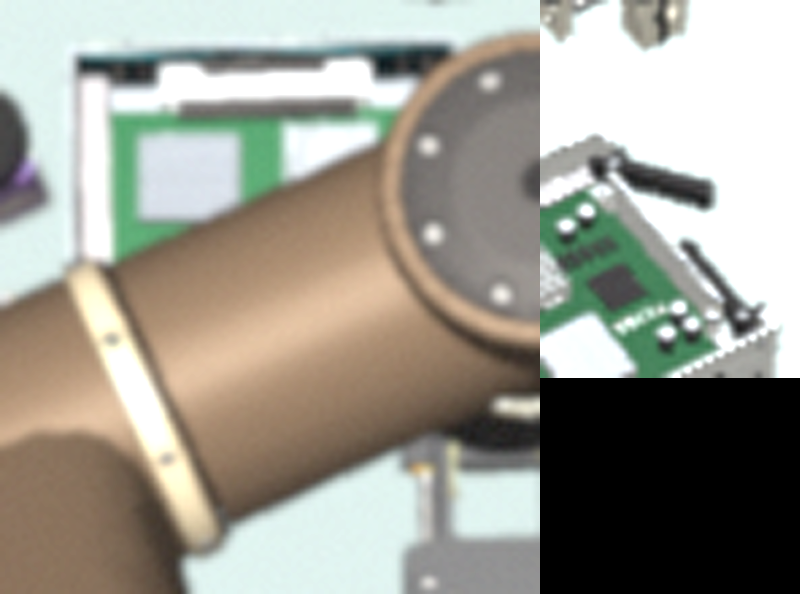

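The scene crop shows the left lever folded across the plate (tip at (688,247)) and the right lever followed part-way (tip at (708,195)). I'll estimate the angles numerically.

Run:
```python
from h import *
import pickle
T,S=pickle.load(open('d6.pkl','rb')); th=np.radians(1.05)
pr=np.array([.5695,.0567]); pl=pr+.14*np.array([-np.sin(th),np.cos(th)])
for nm,p,s,qs in(('L',pl,1,(70,75,80,85,90)),('R',pr,-1,(30,35,40,45,50,55,60))):
    for q in qs:
        a=th+s*np.radians(q); t=np.r_[p-.058*np.array([np.cos(a),np.sin(a)]),.059]
        A,B=np.array(proj(S,np.r_[p,.059])),np.array(proj(S,t)); print(nm,q,A.round(1),B.round(1),(B-A).round(1))
# dark handle points by depth, scene camera, z in 48..63mm, in card frame, in front of plate
Q=[]
for v in range(195,250):
    for u in range(265,310):
        z=S['range_z'][v,u]
        if z>0:
            X=S['R'].T@(ray(S,u,v)*z-S['t'])
            if .045<X[2]<.07 and S['image'][v,u].max()<60: Q.append(X)
Q=np.array(Q); x=(Q[:,:2]-(pr+pl)/2)@np.array([[np.cos(th),-np.sin(th)],[np.sin(th),np.cos(th)]])*1000
for s in(1,-1):
    m=(x[:,1]*s>8)&(x[:,1]*s<62)&(x[:,0]<15); y=x[m]; y=y[np.argsort(y[:,1])]; print(s,len(y),np.polyfit(y[:,1],y[:,0],1),[tuple(i) for i in y[::4].round(0)])
```

```text
L 70 [296.6 236.9] [292.  223.1] [ -4.6 -13.8]
L 75 [296.6 236.9] [290.5 223.4] [ -6.1 -13.5]
L 80 [296.6 236.9] [289.  223.8] [ -7.6 -13.1]
L 85 [296.6 236.9] [287.6 224.3] [ -9.1 -12.6]
L 90 [296.6 236.9] [286.2 224.9] [-10.4 -12. ]
R 30 [272.2 208.8] [290.  208.4] [17.8 -0.4]
R 35 [272.2 208.8] [290.1 209.6] [17.8  0.7]
R 40 [272.2 208.8] [290.  210.7] [17.7  1.8]
R 45 [272.2 208.8] [289.7 211.8] [17.5  3. ]
R 50 [272.2 208.8] [289.4 212.9] [17.1  4.1]
R 55 [272.2 208.8] [288.9 214. ] [16.6  5.1]
R 60 [272.2 208.8] [288.2 215. ] [16.   6.2]
1 14 [ 0.08306779 -3.16731316] [(np.float64(-3.0), np.float64(13.0)), (np.float64(-2.0), np.float64(25.0)), (np.float64(-1.0), np.float64(48.0)), (np.float64(3.0), np.float64(61.0))]
-1 60 [ -0.73935104 -47.09853953] [(np.float64(-4.0), np.float64(-60.0)), (np.float64(-5.0), np.float64(-55.0)), (np.float64(-7.0), np.float64(-52.0)), (np.float64(-6.0), np.float64(-51.0)), (np.float64(-8.0), np.float64(-48.0)), (np.float64(-10.0), np.float64(-45.0)), (np.float64(-12.0), np.float64(-42.0)), (np.float64(-22.0), np.float64(-40.0)), (np.float64(-20.0), np.float64(-36.0)), (np.float64(-30.0), np.float64(-34.0)), (np.float64(-32.0), np.float64(-31.0)), (np.float64(-29.0), np.float64(-27.0)), (np.float64(-32.0), np.float64(-25.0)), (np.float64(-34.0), np.float64(-22.0)), (np.float64(-35.0), np.float64(-18.0))]
```

apply_moves:
  targets:
    - {"dp": [-0.001, 0.006, 0], "yaw": -7}
    - {"dp": [-0.002, 0.012, 0], "yaw": -14}
    - {"dp": [-0.003, 0.018, 0], "yaw": -21}
    - {"dp": [-0.004, 0.024, 0], "yaw": -28}
    - {"dp": [-0.006, 0.03, 0], "yaw": -35}
    - {"dp": [-0.007, 0.036, 0], "yaw": -42}
    - {"dp": [-0.007, 0.036, 0], "yaw": -45}
    - {"dp": [-0.007, 0.036, -0.03], "yaw": -45}
    - {"dp": [-0.007, 0.036, -0.06], "yaw": -45}
    - {"dp": [-0.007, 0.036, -0.077], "yaw": -45}
    - {"dp": [-0.007, 0.036, -0.08], "yaw": -45}
    - {"dp": [-0.007, 0.036, -0.08], "yaw": -45}

```text
time_s: 15.67
tcp_pos: [0.5151, 0.0665, 0.0608]
eef_rot: [180.0, -0.1, -133.8]
contact_force: [1.2, 0.8, 0.2]
gripper_width: 0.0006
gripper_force: 0.0
```

apply_moves:
  targets:
    - {"dp": [0.004, 0.004, 0], "yaw": 0}
    - {"dp": [0.008, 0.008, 0], "yaw": 0}
    - {"dp": [0.01, 0.012, 0], "yaw": -5}
    - {"dp": [0.012, 0.016, 0], "yaw": -10}
    - {"dp": [0.0145, 0.0195, 0], "yaw": -15}
    - {"dp": [0.017, 0.023, 0], "yaw": -20}
    - {"dp": [0.017, 0.023, 0], "yaw": -20}

```text
time_s: 16.25
tcp_pos: [0.534, 0.0907, 0.0629]
eef_rot: [-180.0, 0.1, -154.1]
contact_force: [-0.0, 0.2, 0.1]
gripper_width: 0.0005
gripper_force: 0.0
```

apply_moves:
  targets:
    - {"dp": [0.003, 0.003, 0], "yaw": -5}
    - {"dp": [0.006, 0.006, 0], "yaw": -10}
    - {"dp": [0.0095, 0.0085, 0], "yaw": -15}
    - {"dp": [0.0095, 0.0085, 0], "yaw": -15}

```text
time_s: 16.58
tcp_pos: [0.543, 0.0987, 0.0624]
eef_rot: [180.0, 0.1, -169.0]
contact_force: [0.1, 0.3, -0.2]
gripper_width: 0.0004
gripper_force: 0.0
```

apply_moves:
  targets:
    - {"dp": [0.004, 0.002, 0], "yaw": -5}
    - {"dp": [0.0075, 0.004, 0], "yaw": -10}
    - {"dp": [0.0075, 0.004, 0], "yaw": -10}

```text
time_s: 16.83
tcp_pos: [0.5499, 0.1022, 0.062]
eef_rot: [180.0, 0.0, -178.9]
contact_force: [-0.9, 0.0, -0.2]
gripper_width: 0.0005
gripper_force: 0.1
```

apply_moves:
  targets:
    - {"dp": [0.001, 0, 0], "yaw": 0}
    - {"dp": [0.002, 0, 0], "yaw": 0}
    - {"dp": [0.002, 0, 0], "yaw": 0}

```text
time_s: 17.08
tcp_pos: [0.5505, 0.102, 0.0616]
eef_rot: [-180.0, -0.1, -178.7]
contact_force: [-6.3, 2.4, 3.3]
gripper_width: -0.0
gripper_force: 3.0
```

apply_moves:
  targets:
    - {"dp": [0.001, 0, 0], "yaw": 0}
    - {"dp": [0.002, 0, 0], "yaw": 0}
    - {"dp": [0.002, 0, 0], "yaw": 0}

```text
time_s: 17.33
tcp_pos: [0.5511, 0.1017, 0.0613]
eef_rot: [-180.0, -0.2, -178.7]
contact_force: [-10.5, 2.6, 5.8]
gripper_width: 0.0007
gripper_force: 5.4
```

apply_moves:
  targets:
    - {"dp": [-0.008, 0, 0], "yaw": 0}
    - {"dp": [-0.012, 0.012, 0], "yaw": 0}
    - {"dp": [-0.012, 0.024, 0], "yaw": 0}
    - {"dp": [-0.008, 0.024, 0], "yaw": 0}
    - {"dp": [-0.004, 0.024, 0], "yaw": 0}
    - {"dp": [-0.002, 0.024, 0], "yaw": 0}
    - {"dp": [0, 0.024, 0], "yaw": 0}
    - {"dp": [0, 0.024, 0], "yaw": 0}

```text
time_s: 18.0
tcp_pos: [0.5509, 0.1258, 0.0606]
eef_rot: [-179.9, -0.3, -178.9]
contact_force: [-12.9, 5.6, 5.3]
gripper_width: 0.0005
gripper_force: 6.4
```

apply_moves:
  targets:
    - {"dp": [0.001, 0, 0], "yaw": 0}
    - {"dp": [0.002, 0, 0], "yaw": 0}
    - {"dp": [0.002, 0, 0], "yaw": 0}

```text
time_s: 18.25
tcp_pos: [0.5512, 0.1256, 0.0603]
eef_rot: [-179.9, -0.5, -179.0]
contact_force: [-19.9, 7.7, 8.9]
gripper_width: 0.0006
gripper_force: 9.3
```

apply_moves:
  targets:
    - {"dp": [-0.015, 0, 0], "yaw": 0}
    - {"dp": [-0.04, 0, 0], "yaw": 0}
    - {"dp": [-0.04, 0, 0.04], "yaw": 0}
    - {"dp": [-0.04, 0, 0.08], "yaw": 0}
    - {"dp": [-0.04, 0, 0.12], "yaw": 0}
    - {"dp": [-0.04, 0, 0.16], "yaw": 0}
    - {"dp": [-0.04, 0.04, 0.16], "yaw": 0}
    - {"dp": [-0.04, 0.08, 0.16], "yaw": 0}
    - {"dp": [-0.04, 0.12, 0.16], "yaw": 0}
    - {"dp": [-0.05, 0.16, 0.16], "yaw": 0}
    - {"dp": [-0.06, 0.2, 0.16], "yaw": 0}
    - {"dp": [-0.07, 0.24, 0.16], "yaw": 0}
    - {"dp": [-0.08, 0.28, 0.16], "yaw": 0}
    - {"dp": [-0.09, 0.32, 0.16], "yaw": 0}
    - {"dp": [-0.09, 0.32, 0.16], "yaw": 0}

```text
time_s: 19.5
tcp_pos: [0.4645, 0.4525, 0.2208]
eef_rot: [179.9, 0.0, -178.7]
contact_force: [0.9, -1.4, 0.4]
gripper_width: 0.0003
gripper_force: 0.0
```

Run:
```python
from shot import *
import pickle
np.set_printoptions(precision=4,suppress=True)
T=shot('s7',215,145,100,110,5.4); S=shot('s7s',260,180,70,70,5.4,'scene'); pickle.dump((T,S),open('d7.pkl','wb'))
th=np.radians(1.05); F=np.array([.5586,.1260]); Rm=np.array([[np.cos(th),-np.sin(th)],[np.sin(th),np.cos(th)]])
# dark pixels on the z=0.059 plane, frame coords mm
for n,c,(a,b,w,h) in(('top',T,(225,190,80,65)),('scene',S,(262,195,50,60))):
    L=[]
    for v in range(b,b+h):
        for u in range(a,a+w):
            p=c['image'][v,u].astype(int)
            q=(atz(c,u,v,.059)[:2]-F)@Rm*1000
            if abs(q[1])<85 and -75<q[0]<22: L.append((q[1],q[0],p.mean()))
    L=np.array(L)
    print(n,'dark in front of -12mm:',(L[(L[:,1]<-12),2]<80).sum())
    for y0 in range(-75,80,10):
        m=(abs(L[:,0]-y0)<5)&(L[:,2]<90)&(L[:,1]<16); print(y0,m.sum(),L[m,1].mean().round(1) if m.any() else '',L[m,1].min().round(1) if m.any() else '',end=' | ')
    print()
```

```text
19.55 [0.4648 0.4498 0.2206] [-179.9877    0.001  -178.6865] [-0.6613 -1.2621 -0.1805] 0.00035824714242476525 [  61.3126   18.9535   -5.3956    0.0077  -65.6611 -150.0023]
19.6 [0.4652 0.4479 0.2207] [-179.9578   -0.0194 -178.7693] [ 0.2199 -1.0062  0.229 ] 0.00044855160172435756 [  61.1954   18.8734   -5.4954    0.0047  -65.6774 -149.9666]
top dark in front of -12mm: 0
-75 12 3.1 -4.1 | -65 19 6.6 -4.1 | -55 20 9.1 3.9 | -45 20 9.4 4.2 | -35 20 9.7 4.4 | -25 20 9.9 4.7 | -15 21 9.9 2.5 | -5 10 13.3 7.8 | 5 13 12.4 5.7 | 15 20 8.5 3.2 | 25 19 9.0 3.5 | 35 17 9.0 3.7 | 45 19 8.9 3.9 | 55 19 9.2 4.2 | 65 19 4.7 -5.6 | 75 13 3.0 -5.5 | 
scene dark in front of -12mm: 0
-75 4 11.7 8.6 | -65 7 7.6 2.3 | -55 5 10.3 7.1 | -45 4 10.4 8.8 | -35 5 10.5 8.1 | -25 6 10.3 7.5 | -15 6 9.6 6.8 | -5 3 10.8 9.1 | 5 0   | 15 5 9.7 7.4 | 25 6 9.6 6.7 | 35 4 10.2 8.7 | 45 5 10.3 8.0 | 55 6 10.2 7.4 | 65 8 11.3 7.0 | 75 8 7.1 -1.1 |
```

Both handles lie straight across the plate at x of about 9.5 mm in the frame, and nothing sticks out in front. The card is home, so I'll hand in.

```bash
python3 -c "
from plant import r
print(r.close_job())"
```

```text
the job is handed in; nothing more can be done
None
```

I swung both levers open, pushed the card in until they met the frame, then closed both and handed in at 19.6 s; the handles measure straight across the plate with the card about 9.5 mm in (±1 mm, home is 9.5–10), and no verdict was returned.

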